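# Sort out the coin case with the stiff hinge

## Task

Try the lid of each of the three blue coin cases by lifting its tab. Where the lid swings freely, leave the case standing in its place with the lid fully open. One case has a stiff hinge, so that its lid stays where you leave it: set (do not drop) that case upright in the red reject tray with its lid standing ajar by a few centimetres, less than half open, as the sign that it is faulty; leave the things behind the cases (tape roll, stamp, red carton, mug) where they are.

Things in the scene. Friction and masses are not known exactly. Their poses are not given: they have to be found in the camera images.
- case_a: Loose blue steel coin case, 84 (x, front to back) x 60 (y) x 42 mm high, 0.78 to 1.0 kg. Origin: centre of the underside; its -x is the front, towards the robot (yaw within 0.25). The lid is its top 9 mm (58 mm wide), hinged along case y at case x = +42, z = 33 mm. All three look the same, one has a stiff hinge: only trying the lids tells which.
- case_a_tab (a point): Grip point on the steel thumb tab of this case's lid, 106 mm from the hinge line; with the lid shut at case x = -64, y = 0, z = 37 mm. The tab is 20 mm wide (y), 7 mm thick and sticks out 31 mm in front of the case; pinch its sides from above, it turns between the finger pads as the lid swings.
- case_a_lid (a joint): Lid angle: 0 shut, grows as it opens up and back, stop at 1.75, just past upright. A free lid needs about 0.3 N at the tab, falls shut if let go before upright and falls back to its stop if let go past 1.55. The stiff lid needs about 2.3 N at the tab either way and stays where it is let go; over 3 N would tip the case.
- case_b: Loose blue steel coin case, 84 (x, front to back) x 60 (y) x 42 mm high, 0.78 to 1.0 kg. Origin: centre of the underside; its -x is the front, towards the robot (yaw within 0.25). The lid is its top 9 mm (58 mm wide), hinged along case y at case x = +42, z = 33 mm. All three look the same, one has a stiff hinge: only trying the lids tells which.
- case_b_tab (a point): Grip point on the steel thumb tab of this case's lid, 106 mm from the hinge line; with the lid shut at case x = -64, y = 0, z = 37 mm. The tab is 20 mm wide (y), 7 mm thick and sticks out 31 mm in front of the case; pinch its sides from above, it turns between the finger pads as the lid swings.
- case_b_lid (a joint): Lid angle: 0 shut, grows as it opens up and back, stop at 1.75, just past upright. A free lid needs about 0.3 N at the tab, falls shut if let go before upright and falls back to its stop if let go past 1.55. The stiff lid needs about 2.3 N at the tab either way and stays where it is let go; over 3 N would tip the case.
- case_c: Loose blue steel coin case, 84 (x, front to back) x 60 (y) x 42 mm high, 0.78 to 1.0 kg. Origin: centre of the underside; its -x is the front, towards the robot (yaw within 0.25). The lid is its top 9 mm (58 mm wide), hinged along case y at case x = +42, z = 33 mm. All three look the same, one has a stiff hinge: only trying the lids tells which.
- case_c_tab (a point): Grip point on the steel thumb tab of this case's lid, 106 mm from the hinge line; with the lid shut at case x = -64, y = 0, z = 37 mm. The tab is 20 mm wide (y), 7 mm thick and sticks out 31 mm in front of the case; pinch its sides from above, it turns between the finger pads as the lid swings.
- case_c_lid (a joint): Lid angle: 0 shut, grows as it opens up and back, stop at 1.75, just past upright. A free lid needs about 0.3 N at the tab, falls shut if let go before upright and falls back to its stop if let go past 1.55. The stiff lid needs about 2.3 N at the tab either way and stays where it is let go; over 3 N would tip the case.
- reject_tray: Red open tray, fixed, 200 (x) x 170 (y) x 30 mm high, walls and floor 4 to 5 mm thick, to the left of the cases. Origin: centre of its underside.
- masking_tape: Roll of beige masking tape lying flat, 96 mm across, 25 mm high; a bystander behind the cases, to be left alone. Origin: centre of its underside.
- rubber_stamp: Wooden hand stamp standing upright, 25 x 53 x 78 mm; a bystander behind the cases, to be left alone. Origin: centre of its underside.
- staple_box: Small dark red carton, 38 x 82 x 28 mm; a bystander behind the cases, to be left alone. Origin: centre of its underside.
- mug: White mug with blue dots, 92 x 127 x 93 mm; a bystander behind the cases, to be left alone. Origin: centre of its underside.
Mind the look-alikes: they are no part of the job. Leave any brown look-alike of the case_b alone.

How it is judged (in metres and radians):
At the end, for the whole second after the job is handed in: All cases upright (0.1 rad). Two stand within 50 mm of where they stood, lids fully open (past 1.6 rad); the third stands still on the floor of the reject tray (centre within 70 mm in x, 60 mm in y of the tray's), its lid staying ajar by itself between 0.1 and 1.0 rad (((value of joint each of case_b_lid, case_c_lid above 1.6 rad and distance of each of case_b, case_c from where it was at the start of the episode below 0.05 m and x of case_a in the frame of reject_tray between -0.07 and 0.07 m and y of case_a in the frame of reject_tray between -0.06 and 0.06 m and z of case_a in the frame of reject_tray below 0.012 m and value of joint case_a_lid between 0.1 and 1 rad and linear speed of case_a below 0.02 m/s) or (value of joint each of case_a_lid, case_c_lid above 1.6 rad and distance of each of case_a, case_c from where it was at the start of the episode below 0.05 m and x of case_b in the frame of reject_tray between -0.07 and 0.07 m and y of case_b in the frame of reject_tray between -0.06 and 0.06 m and z of case_b in the frame of reject_tray below 0.012 m and value of joint case_b_lid between 0.1 and 1 rad and linear speed of case_b below 0.02 m/s) or (value of joint each of case_a_lid, case_b_lid above 1.6 rad and distance of each of case_a, case_b from where it was at the start of the episode below 0.05 m and x of case_c in the frame of reject_tray between -0.07 and 0.07 m and y of case_c in the frame of reject_tray between -0.06 and 0.06 m and z of case_c in the frame of reject_tray below 0.012 m and value of joint case_c_lid between 0.1 and 1 rad and linear speed of case_c below 0.02 m/s)) and angle between each of case_a, case_b, case_c's own z axis and vertical below 0.1 rad); the robot touches nothing.
It fails at once if a case is dropped (moving faster than 0.6 m/s with no finger on it) ((linear speed of case_a above 0.6 m/s and contact force between the fingers and case_a below 0.1 N) or (linear speed of case_b above 0.6 m/s and contact force between the fingers and case_b below 0.1 N) or (linear speed of case_c above 0.6 m/s and contact force between the fingers and case_c below 0.1 N)).
It fails at once if a case is tipped over (more than 0.5 rad) (angle between any of case_a, case_b, case_c's own z axis and vertical above 0.5 rad).
It fails at once if a bystander is shifted more than 30 mm (distance of any of masking_tape, rubber_stamp, staple_box, mug from where it was at the start of the episode above 0.03 m).
It also fails if it takes over 72 s, if anything falls off the work surface, if the arm or the gripper's body presses on something with over 40 N, if the wrist force passes 120 N, or if a joint passes its speed limit or range.

## Robot

A 6-joint arm with a two-finger parallel gripper is mounted at the origin on a cart in front of the work surface, level with it; the furniture and walls round the work are solid. World frame = base frame: x ahead of the robot, y to its left, z up, the work surface at z = 0. Lengths are in m, angles in degrees, forces in N, time in s.
With the tool pointing down it reaches from about 0.325 to 1 m from the base axis. Payload 5.1 kg.
Tool frame: the origin (TCP) lies midway between the tips of the shut fingers; the grasp point (between the pads) lies 19 mm behind it; z points along the fingers, y is the line along which they close (so a half turn about z gives the same grasp; the last joint's range is limited). The gripper opens to 85 mm and grips with 20 to 120 N. Pads are 22 mm wide; open, the fingers measure 114 mm over their backs; the gripper's body (76 mm by 85 mm) begins 54 mm behind the grasp point. The pads swing forward as they close: fully open they stand 13 mm farther back than shut.
Start: joints at [71.127, 7.093, 94.555, -0, 78.352, -4.733], TCP at [0.159, 0.63, 0.231] pointing down, gripper open.
Joint ranges: [-149.61, 149.61], [-58.7, 133.49], [1.44, 155.28], [-77.14, 257.14], [18.33, 153.61], [-166.67, 166.67]. Speed limits (degrees/s): [147.25, 147.25, 180, 180, 180, 180].

## Interface

Orientations are given as [roll, pitch, yaw] about the fixed x, y, z axes, in that order (R = Rz(yaw) Ry(pitch) Rx(roll)).
In Python, from bench import robot gives the robot as it stands.
- The arm moves only by the tool move_arm, never from a script. Its argument "rows" is a list of rows, each a list of 3 entries, a list of its own where there are three numbers: the shift along the tool's x, y, z in m, then the turn, a rotation vector about the tool's x, y, z in rad, then the finger opening in m, from 0 to 0.0854. A call has 1 to 5 rows; each row is the pose to reach, as a shift and turn from the pose commanded when the call began, along the tool's axes at that moment; what a row does not reach only later rows make up. A row lasts 1/12 s, in which the tool goes at most 41.7 mm and 7.16 degrees, less where a joint would pass 70% of its speed; a pose out of reach is approached as far as the arm can. A call with a gripper value outside its range is refused whole. The fingers move at their own pace and stop on an object; "newtons" is the grip in N (left out, the last holds). Time passes only in rows, so rows that repeat a pose let the fingers close. It gives the time, the measured TCP pose, the force, the opening and the grip force at its end, in the units of the state.
- robot.state(): the state, without advancing time (a new reading comes with each control period).
- robot.grab_frame(name): name is "scene" or "side" or "wrist"; returns a dict with "frame" (384x512x3 uint8, blue, green, red), "range_z" (384x512 float32, m along the optical axis (not along the pixel's ray), 0 where there is no reading), "mtx" (3x3 intrinsics, pixels), "dist_coeffs" ([k1, k2, p1, p2, k3] as OpenCV has them; the pictures are not rectified), "R" (3x3) and "t" (3): a world point X has camera coordinates R X + t; the wrist camera has in their place "tool_from_camera" (4x4, takes a point from camera to tool coordinates, whose origin is the TCP and whose axes are the flange's). Camera axes: x right, y down, z forward; pixel columns grow to the right and rows downward; lengths in m; the calibration is good to about 2 mm. A picture is of the moment at which its call begins: read the wrist's pose just before it.
- robot.sign_off(): hands the job in; it is judged then, once.
The state is a dict: "time": time; "q": joint angles; "qvel": joint speeds; "joint_torque": joint torques, N m; "tool_pos": TCP position; "tcp_rot": TCP orientation; "force": force on the tool from outside, world axes, zero at the start; "wrist_torque": the same for the moment, N m; "opening": finger opening in m; "grip_force": force on a finger pad.
Only numpy, scipy, OpenCV 4.12 (cv2) and the standard library are available. Lean on these libraries where they do the work, as an engineer would, in place of code of your own. Each camera call takes 0.05 s, during which the arm holds its last target. There are 200 camera calls.

## Working session

There is one attempt and no reset: what is moved stays moved. The work goes in short steps, Python scripts to look and compute and a tool call to move; the robot and the scene stay as the last step left them, time stands still between calls to the robot, and variables do not carry over. Pictures are saved under pics/ and viewed, at most 10 in all, crops included, and the job is handed in when it is done.

Besides the shell and the picture viewer there is one more tool, called after "Emit:" as name([rows], argument=value, ...), one row to a line, values as JSON. move_arm: Moves the arm, as the interface text tells. Its arguments: {"type":"object","properties":{"rows":{"type":"array","items":{"type":"array"}},"newtons":{"type":"number"}},"required":["rows"]}

```bash
ls; mkdir -p pics; cat > h.py <<'E'
import numpy as np,cv2
from bench import robot
from scipy.spatial.transform import Rotation as Ro
def cam(n):
    s=robot.state(); f=robot.grab_frame(n); 
    if n=="wrist":
        T=np.eye(4);T[:3,:3]=Ro.from_euler('xyz',s['tcp_rot'],degrees=True).as_matrix();T[:3,3]=s['tool_pos']
        f['W']=T@np.array(f['tool_from_camera'])
    else:
        R=np.array(f['R']);W=np.eye(4);W[:3,:3]=R.T;W[:3,3]=-R.T@np.array(f['t']);f['W']=W
    return f
def cloud(f):
    h,w=f['range_z'].shape
    u,v=np.meshgrid(np.arange(w),np.arange(h))
    p=cv2.undistortPoints(np.stack([u,v],-1).reshape(-1,1,2).astype(np.float64),np.array(f['mtx']),np.array(f['dist_coeffs'])).reshape(h,w,2)
    z=f['range_z'][...,None]
    P=np.concatenate([p*z,z],-1)
    return P@f['W'][:3,:3].T+f['W'][:3,3]
E
python3 - <<'E'
from h import *
s=robot.state();print(s)
for n in("scene","side"):
    f=cam(n);cv2.imwrite(f"pics/{n}0.png",f['frame']);np.savez(f"{n}0.npz",f=f['frame'],P=cloud(f),z=f['range_z'])
    print(n,f['W'].round(3).tolist())
E
```

```text
pics
{'time': 0.0, 'q': array([ 7.11264641e+01,  7.13313517e+00,  9.46343868e+01, -2.12202545e-03,
        7.83519621e+01, -4.73131878e+00]), 'qvel': array([ 0.07781171, -0.05348916,  0.05250129, -0.00209263, -0.05227133,
       -0.05902696]), 'joint_torque': array([-9.85607148e-04, -4.23608422e+01, -3.65455234e+01, -5.67488132e-05,
        6.97172087e-03,  1.68344707e-05]), 'tool_pos': array([0.15863803, 0.62971001, 0.23005395]), 'tcp_rot': array([-1.79880752e+02, -7.78508383e-03,  1.65858205e+02]), 'force': array([ 0.08886175, -0.36211415, -0.22511371]), 'wrist_torque': array([-0.04001845,  0.04165639, -0.01454233]), 'grip_force': 0.0, 'opening': 0.08520107833291775}
scene [[0.883, -0.238, 0.404, -0.025], [-0.469, -0.417, 0.779, -0.919], [-0.016, -0.877, -0.48, 0.737], [0.0, 0.0, 0.0, 1.0]]
side [[0.997, 0.025, -0.067, 0.644], [0.071, -0.434, 0.898, -0.743], [-0.007, -0.901, -0.434, 0.535], [0.0, 0.0, 0.0, 1.0]]
```

View pics/scene0.png

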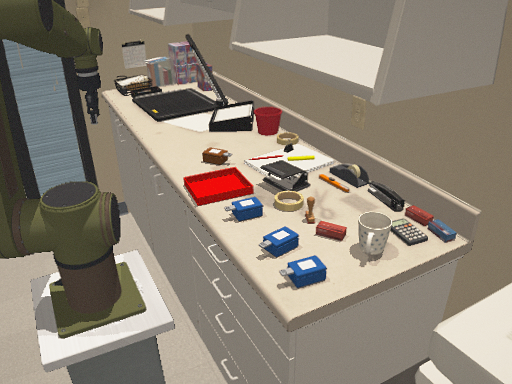

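View pics/side0.png

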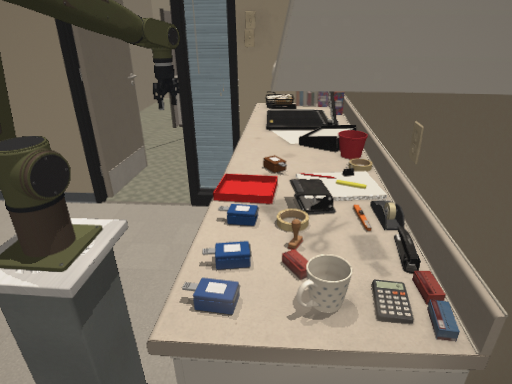

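Scene view: three blue cases at (247,208), (281,241) and (304,271), the red tray at (218,186), and a brown look-alike at (215,156), which I'll leave alone. The side view shows the blue cases at (242,215), (233,255) and (217,296), with their tabs pointing left towards the robot.

```bash
python3 - <<'E'
from h import *
for n in("scene0","side0"):
    d=np.load(n+".npz");f=d['f'];P=d['P'];hsv=cv2.cvtColor(f,cv2.COLOR_BGR2HSV)
    ok=d['z']>0
    for nm,lo,hi in(("blue",(100,120,40),(130,255,255)),("red",(0,200,120),(6,255,255))):
        m=cv2.inRange(hsv,lo,hi)*ok.astype(np.uint8)
        m=cv2.morphologyEx(m,cv2.MORPH_CLOSE,np.ones((9,9)))
        k,l,st,c=cv2.connectedComponentsWithStats(m)
        for i in range(1,k):
            if st[i,4]<150: continue
            p=P[(l==i)&ok];
            if nm=="blue": t=p[(p[:,2]>.036)&(p[:,2]<.048)]
            else: t=p[(p[:,2]>.022)&(p[:,2]<.036)]
            if len(t)<20: continue
            r=cv2.minAreaRect((t[:,:2]*1000).astype(np.float32))
            print(n,nm,c[i].round(),st[i,4],len(t),"z",t[:,2].mean().round(3),np.round(r[0]),np.round(r[1]),round(r[2],1), "base",p[:,2].min().round(3))
E
```

```text
scene0 blue [247. 208.] 542 288 z 0.044 [501. 172.] [61. 93.] 84.9 base 0.004
scene0 blue [280. 241.] 718 425 z 0.043 [495. -36.] [110.  59.] 11.3 base 0.001
scene0 blue [306. 271.] 865 527 z 0.043 [ 491. -180.] [60. 94.] 83.9 base 0.002
scene0 red [217. 186.] 1672 361 z 0.028 [495. 379.] [180. 200.] 86.2 base 0.0
side0 blue [242. 215.] 467 190 z 0.04 [509. 170.] [58. 84.] 84.2 base 0.003
side0 blue [232. 254.] 768 475 z 0.04 [511. -35.] [82. 57.] 9.6 base 0.008
side0 blue [203. 288.] 201 199 z 0.042 [ 478. -180.] [56. 36.] 84.3 base 0.031
side0 red [245. 189.] 1359 223 z 0.026 [498. 376.] [177. 200.] 85.6 base -0.001
```

Emit:
move_arm([
  [[-0.026, -0.025, 0], [0, 0, 0], 0.085],
  [[-0.052, -0.049, 0], [0, 0, 0], 0.085],
  [[-0.078, -0.074, 0], [0, 0, 0], 0.085],
  [[-0.104, -0.099, 0], [0, 0, 0], 0.085],
  [[-0.129, -0.123, 0], [0, 0, 0], 0.085],
], newtons=25)

```text
time: 0.52
tool_pos: [0.2542, 0.4777, 0.2306]
tcp_rot: [-179.9, -0.0, 165.9]
force: [0.5, -0.1, 0.1]
opening: 0.0849
grip_force: 0.0
```

Emit:
move_arm([
  [[-0.026, -0.025, 0], [0, 0, 0], 0.085],
  [[-0.052, -0.049, 0], [0, 0, 0], 0.085],
  [[-0.078, -0.074, 0], [0, 0, 0], 0.085],
  [[-0.104, -0.099, 0], [0, 0, 0], 0.085],
  [[-0.129, -0.123, 0], [0, 0, 0], 0.085],
])

```text
time: 0.93
tool_pos: [0.3492, 0.3269, 0.2309]
tcp_rot: [-180.0, -0.0, 165.9]
force: [0.3, 0.0, -0.4]
opening: 0.085
grip_force: 0.0
```

Emit:
move_arm([
  [[-0.026, -0.025, 0.01], [0, 0, -0.03], 0.06],
  [[-0.052, -0.049, 0.02], [0, 0, -0.06], 0.06],
  [[-0.078, -0.074, 0.03], [0, 0, -0.09], 0.06],
  [[-0.104, -0.099, 0.04], [0, 0, -0.12], 0.06],
  [[-0.129, -0.123, 0.05], [0, 0, -0.15], 0.06],
])

```text
time: 1.35
tool_pos: [0.4443, 0.1761, 0.1806]
tcp_rot: [-180.0, -0.0, 174.5]
force: [1.2, 1.1, 0.1]
opening: 0.0601
grip_force: 0.0
```

```bash
cat >> h.py <<'E'
def case(f,x0,y0,R=.09):
    P=cloud(f);ok=f['range_z']>0
    hsv=cv2.cvtColor(f['frame'],cv2.COLOR_BGR2HSV)
    near=ok&(np.hypot(P[...,0]-x0,P[...,1]-y0)<R)
    top=near&(P[...,2]>.037)&(P[...,2]<.05)&(cv2.inRange(hsv,(100,100,30),(130,255,255))>0)
    tab=near&(P[...,2]>.03)&(P[...,2]<.05)&(hsv[...,1]<90)&(P[...,0]<x0-.035)
    out=[]
    for m in(top,tab):
        p=P[m]
        if len(p)<15: print("few",len(p));continue
        r=cv2.minAreaRect((p[:,:2]*1000).astype(np.float32))
        print(len(p),"z",p[:,2].mean().round(4),np.round(r[0],1),np.round(r[1],1),round(r[2],1))
def plan(xyz,yaw):
    s=robot.state();R=Ro.from_euler('xyz',s['tcp_rot'],degrees=True)
    T=Ro.from_euler('xyz',[180,0,yaw],degrees=True)
    print("shift",(R.inv().apply(np.array(xyz)-s['tool_pos'])).round(4),"turn",(R.inv()*T).as_rotvec().round(3))
E
python3 - <<'E'
from h import *
f=cam("wrist");cv2.imwrite("pics/w1.png",f['frame'])
s=robot.state();print(s['time'],s['tool_pos'],s['tcp_rot'],s['q'],s['force'])
case(f,.508,.171)
case(cam("scene"),.508,.171)
E
```

```text
1.4 [0.4457748  0.17165632 0.17835669] [-1.79723708e+02 -5.93531226e-02  1.74366682e+02] [ 14.75606577 -13.03183008 119.06598534  -0.24776047  74.11788027
 -69.54264151] [ 0.60517016 -3.14162326 -1.51903468]
2358 z 0.0409 [507.  174.2] [55.9 83.6] 86.0
540 z 0.0394 [453.1 189.3] [41.3 33.1] 79.4
203 z 0.0435 [505.9 173.2] [64.2 81.8] 86.5
52 z 0.0417 [451.4 175.9] [26.1 33.9] 78.2
```

View pics/w1.png

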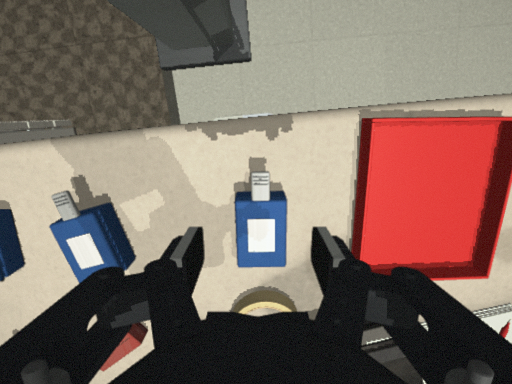

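The wrist view shows case A's top at (261,230) and its tab at (260,185) pointing up in the image, towards the robot. Tape is below it at (265,305) and the tray is on the right. I'll take one more reading with the arm settled.

```bash
python3 - <<'E'
from h import *
f=cam("wrist");f=cam("wrist")
s=robot.state();print(s['time'],s['tool_pos'],s['tcp_rot'][2],s['force'])
case(f,.508,.172)
P=cloud(f);hsv=cv2.cvtColor(f['frame'],cv2.COLOR_BGR2HSV)
p=P[168:198,240:285].reshape(-1,3);p=p[(p[:,2]>.031)&(p[:,2]<.05)]
r=cv2.minAreaRect((p[:,:2]*1000).astype(np.float32));print(len(p),p[:,2].mean(),r)
plan([.444,.176,.10],176)
E
```

```text
1.55 [0.44376635 0.17712523 0.18053621] 174.30717034910276 [-0.49026531  0.98314068 -0.51889854]
2366 z 0.0409 [507.  174.3] [56.3 83.8] 85.7
564 z 0.0393 [452.5 189.1] [40.1 33. ] 81.6
485 0.03935665437906783 ((448.8167724609375, 179.78273010253906), (19.686491012573242, 28.18545150756836), 84.3814926147461)
shift [-0.0005 -0.0011  0.0805] turn [-0.    -0.002 -0.03 ]
```

Emit:
move_arm([
  [[0.001, 0.001, 0.04], [0, 0, -0.012], 0.05],
  [[0.002, 0.0025, 0.08], [0, 0, -0.012], 0.05],
  [[0.002, 0.0025, 0.12], [0, 0, -0.012], 0.05],
  [[0.002, 0.0025, 0.145], [0, 0, -0.012], 0.05],
  [[0.002, 0.0025, 0.16], [0, 0, -0.012], 0.05],
])

```text
time: 1.97
tool_pos: [0.439, 0.1813, 0.0178]
tcp_rot: [-179.9, -0.3, 175.3]
force: [0.1, -0.2, -0.1]
opening: 0.0501
grip_force: 0.0
```

Emit:
move_arm([
  [[0, 0, 0], [0, 0, 0], 0.03],
  [[0, 0, 0], [0, 0, 0], 0.015],
  [[0, 0, 0], [0, 0, 0], 0.015],
  [[0, 0, 0], [0, 0, 0], 0.015],
  [[0, 0, 0], [0, 0, 0], 0.015],
], newtons=20)

```text
time: 2.38
tool_pos: [0.4424, 0.1813, 0.0226]
tcp_rot: [179.9, 0.0, 175.1]
force: [-3.7, 2.1, 1.6]
opening: 0.0192
grip_force: 22.0
```

```bash
python3 - <<'E'
from h import *
f=cam("scene")
s=robot.state();print(s['time'],s['tool_pos'],s['tcp_rot'],s['force'],s['opening'],s['grip_force'])
E
```

```text
2.4333 [0.44245414 0.18128053 0.02257759] [1.79922871e+02 4.04789772e-02 1.75134682e+02] [-3.16828902  1.6311598   2.10273203] 0.01950917332722916 22.08680123090744
```

Emit:
move_arm([
  [[0, 0, -0.004], [0, 0, 0], 0.015],
  [[-0.001, 0, -0.009], [0, 0, 0], 0.015],
  [[-0.002, 0, -0.015], [0, 0, 0], 0.015],
  [[-0.003, 0, -0.021], [0, 0, 0], 0.015],
  [[-0.003, 0, -0.021], [0, 0, 0], 0.015],
])

```text
time: 2.85
tool_pos: [0.4458, 0.1804, 0.0438]
tcp_rot: [180.0, 0.1, 175.1]
force: [-2.1, -0.6, 0.4]
opening: 0.0193
grip_force: 22.0
```

```bash
python3 - <<'E'
from h import *
for i in range(3):
    s=robot.state();print(s['time'],s['tool_pos'],s['force'],s['wrist_torque'],s['grip_force']);f=cam("scene")
E
```

```text
2.85 [0.44581972 0.18036288 0.04382577] [-2.0943371  -0.5859876   0.35775814] [-0.04064558  0.39820461  0.0068669 ] 22.04954892396927
2.9 [0.4457613  0.18035759 0.0434511 ] [-1.18218037 -0.28624961  1.51497929] [ 0.03192432  0.56074489 -0.07572423] 22.06884741783142
2.95 [0.44571683 0.18036167 0.04325011] [-3.23476488 -0.7794939   1.58932914] [-0.04405511  0.44596135 -0.06511125] 22.079157829284668
```

Emit:
move_arm([
  [[-0.001, 0, -0.003], [0, 0, 0], 0.015],
  [[-0.002, 0, -0.005], [0, 0, 0], 0.015],
  [[-0.003, 0, -0.008], [0, 0, 0], 0.015],
  [[-0.003, 0, -0.01], [0, 0, 0], 0.015],
  [[-0.003, 0, -0.01], [0, 0, 0], 0.015],
])

```text
time: 3.42
tool_pos: [0.4485, 0.1799, 0.0527]
tcp_rot: [-180.0, 0.0, 175.1]
force: [-0.6, -0.6, -1.5]
opening: 0.019
grip_force: 21.9
```

```bash
python3 - <<'E'
from h import *
F=[]
for i in range(4):
    f=cam("scene");F.append(robot.state()['force'])
print(np.mean(F,0),np.std(F,0),robot.state()['tool_pos'])
E
```

```text
[-0.81662054 -0.95362453 -0.66419076] [0.65369727 0.97108128 0.2731356 ] [0.44856376 0.17999303 0.05271137]
```

Emit:
move_arm([
  [[0.001, 0, 0.003], [0, 0, 0], 0.015],
  [[0.002, 0, 0.005], [0, 0, 0], 0.015],
  [[0.002, 0, 0.008], [0, 0, 0], 0.015],
  [[0.002, 0, 0.008], [0, 0, 0], 0.015],
])

```text
time: 3.95
tool_pos: [0.4462, 0.1803, 0.0442]
tcp_rot: [-180.0, 0.0, 175.1]
force: [-2.4, -2.5, 2.1]
opening: 0.0195
grip_force: 22.1
```

```bash
python3 - <<'E'
from h import *
F=[]
for i in range(4):
    f=cam("scene");F.append(robot.state()['force'])
print(np.mean(F,0),np.std(F,0),robot.state()['tool_pos'])
E
```

```text
[-1.46787434 -2.24025116  0.92797908] [0.29156667 0.62143074 0.49434658] [0.44620549 0.18023836 0.04416558]
```

The force readings are ambiguous, because pad friction adds to them. I'll let go and see whether the lid stays up.

Emit:
move_arm([
  [[0, 0, 0], [0, 0, 0], 0.04],
  [[0, 0, 0], [0, 0, 0], 0.045],
  [[0, 0, 0], [0, 0, 0], 0.045],
  [[0, 0, 0], [0, 0, 0], 0.045],
])

```text
time: 4.48
tool_pos: [0.4464, 0.1805, 0.0444]
tcp_rot: [180.0, 0.0, 175.1]
force: [-0.4, 0.4, 0.7]
opening: 0.045
grip_force: 0.0
```

```bash
cat >> h.py <<'E'
def lid(f,x0,y0,yaw):
    # height profile along case x of points near the case axis
    P=cloud(f);p=P[f['range_z']>0]
    c,s=np.cos(np.radians(yaw)),np.sin(np.radians(yaw));d=p[:,:2]-[x0,y0]
    X=(d[:,0]*c+d[:,1]*s)*1000;Y=(-d[:,0]*s+d[:,1]*c)*1000
    for a in range(-80,80,10):
        m=(X>=a)&(X<a+10)&(abs(Y)<(22 if a>=-42 else 8))
        if m.sum()>2: print(a+5,m.sum(),"z med/max",(np.percentile(p[m,2],[50,95])*1000).round(),end=" | ")
    print()
E
python3 - <<'E'
from h import *
f=cam("scene");cv2.imwrite("pics/s2.png",f['frame'][150:320,180:350].repeat(3,0).repeat(3,1));lid(f,.507,.174,-5)
f=cam("wrist");lid(f,.507,.174,-5);cv2.imwrite("pics/w2.png",f['frame'])
print(robot.state()['tool_pos'],robot.state()['force'],robot.state()['opening'])
E
```

```text
-75 15 z med/max [  2. 159.] | -65 14 z med/max [ 3. 66.] | -55 10 z med/max [3. 4.] | -45 19 z med/max [ 4. 29.] | -35 74 z med/max [ 55. 260.] | -25 58 z med/max [ 58. 250.] | -15 33 z med/max [56. 58.] | -5 26 z med/max [54. 57.] | 5 28 z med/max [52. 55.] | 15 25 z med/max [50. 52.] | 25 21 z med/max [48. 51.] | 35 21 z med/max [46. 48.] | 45 13 z med/max [44. 47.] | 55 11 z med/max [3. 5.] | 65 21 z med/max [3. 5.] | 75 22 z med/max [2. 4.] | 
-75 4584 z med/max [131. 140.] | -65 915 z med/max [60. 62.] | -55 700 z med/max [59. 61.] | -45 607 z med/max [57. 59.] | -35 1822 z med/max [56. 57.] | -25 1103 z med/max [55. 56.] | -15 229 z med/max [54. 55.] | 
[0.44627616 0.18039378 0.04435897] [ 0.46418914  0.04959151 -0.87813235] 0.0448922978365261
```

View pics/s2.png

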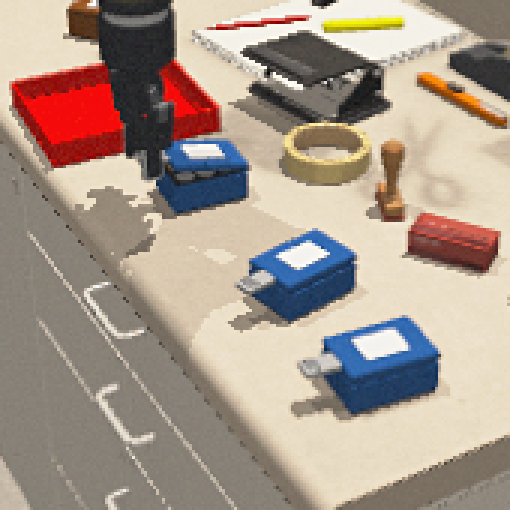

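The crop shows case A's lid standing ajar with a dark gap at (185,172) after the release, so A is the stiff case. B at (300,270) and C at (380,360) are shut. I'll regrip A, raise its lid to about 0.3 rad, release and back off upward.

Emit:
move_arm([
  [[0, 0, 0], [0, 0, 0], 0.02],
  [[0, 0, 0], [0, 0, 0], 0.015],
  [[0, 0, 0], [0, 0, 0], 0.015],
  [[-0.001, 0, -0.005], [0, 0, 0], 0.015],
  [[-0.003, 0, -0.009], [0, 0, 0], 0.015],
])

```text
time: 5.0
tool_pos: [0.448, 0.1798, 0.0527]
tcp_rot: [-180.0, -0.2, 175.1]
force: [-1.6, -0.3, -3.3]
opening: 0.0196
grip_force: 22.0
```

Emit:
move_arm([
  [[0, 0, 0], [0, 0, 0], 0.015],
  [[0, 0, 0], [0, 0, 0], 0.04],
  [[0, 0, 0], [0, 0, 0], 0.045],
  [[0, 0, -0.02], [0, 0, 0], 0.045],
  [[0, 0, -0.05], [0, 0, 0], 0.06],
])

```text
time: 5.42
tool_pos: [0.4471, 0.1794, 0.101]
tcp_rot: [-179.9, -0.3, 175.1]
force: [0.8, 0.4, -0.1]
opening: 0.0556
grip_force: 0.0
```

Emit:
move_arm([
  [[0, 0, -0.03], [0, 0, 0], 0.085],
  [[0, 0, -0.06], [0, 0, 0], 0.085],
  [[0, 0, -0.075], [0, 0, 0], 0.085],
  [[0, 0, -0.075], [0, 0, 0], 0.085],
  [[0, 0, -0.075], [0, 0, 0], 0.085],
])

```text
time: 5.83
tool_pos: [0.4501, 0.1803, 0.1796]
tcp_rot: [179.9, 0.2, 175.1]
force: [-0.3, -0.6, -0.1]
opening: 0.0848
grip_force: 0.0
```

```bash
python3 - <<'E'
from h import *
f=cam("wrist")
s=robot.state();print(s['time'],s['tool_pos'],s['tcp_rot'],s['force'])
lid(f,.507,.174,-5)
P=cloud(f);ok=f['range_z']>0
hsv=cv2.cvtColor(f['frame'],cv2.COLOR_BGR2HSV)
m=ok&(cv2.inRange(hsv,(100,100,30),(130,255,255))>0)&(np.hypot(P[...,0]-.507,P[...,1]-.174)<.08)&(P[...,2]>.038)&(P[...,2]<.075)
r=cv2.minAreaRect((P[m][:,:2]*1000).astype(np.float32));print(r)
p=P[m];b=p[(p[:,2]<.048)];print("hinge edge x max",np.percentile(p[:,0],99.5))
red=ok&(cv2.inRange(hsv,(0,200,100),(6,255,255))>0)&(P[...,1]>.25)
for zl,zh in((.024,.036),(-.005,.01)):
    p=P[red&(P[...,2]>zl)&(P[...,2]<zh)];print(len(p),cv2.minAreaRect((p[:,:2]*1000).astype(np.float32)),p[:,2].mean())
E
```

```text
5.8833 [0.44905696 0.17995799 0.17786236] [-1.79996383e+02  5.10731770e-03  1.75143447e+02] [0.04394471 0.70035989 0.15404639]
-75 432 z med/max [279. 282.] | -65 4445 z med/max [266. 275.] | -55 234 z med/max [67. 70.] | -45 141 z med/max [65. 67.] | -35 560 z med/max [62. 64.] | -25 358 z med/max [61. 63.] | -15 336 z med/max [58. 60.] | -5 314 z med/max [56. 58.] | 5 277 z med/max [53. 55.] | 15 277 z med/max [50. 52.] | 25 246 z med/max [46. 48.] | 35 238 z med/max [44. 45.] | 45 63 z med/max [42. 42.] | 65 35 z med/max [-1.  0.] | 75 214 z med/max [-1.  0.] | 
((509.61297607421875, 174.61282348632812), (56.047760009765625, 80.5332260131836), 85.032958984375)
hinge edge x max 0.5500120115581879
68 ((497.18304443359375, 379.2129211425781), (167.90907287597656, 193.1716766357422), 85.53986358642578) 0.02804548667887866
233 ((496.7258605957031, 379.2552795410156), (166.20648193359375, 195.78038024902344), 85.8084716796875) 0.003239451366055083
```

Emit:
move_arm([
  [[-0.03, 0, 0], [0, 0, 0], 0.085],
  [[-0.0615, 0, 0.01], [0, 0, 0], 0.085],
  [[-0.0615, 0, 0.04], [0, 0, 0], 0.085],
  [[-0.0615, 0, 0.07], [0, 0, 0], 0.085],
  [[-0.0615, 0, 0.1], [0, 0, 0], 0.085],
])

```text
time: 6.3
tool_pos: [0.5096, 0.1743, 0.075]
tcp_rot: [-180.0, -0.1, 175.1]
force: [-0.2, 0.2, -1.7]
opening: 0.0851
grip_force: 0.0
```

Emit:
move_arm([
  [[0, 0, 0.025], [0, 0, 0], 0.085],
  [[0, 0, 0.05], [0, 0, 0], 0.085],
  [[0, 0, 0.065], [0, 0, 0], 0.085],
  [[0, 0, 0.072], [0, 0, 0], 0.085],
  [[0, 0, 0.072], [0, 0, 0], 0.085],
])

```text
time: 6.72
tool_pos: [0.5074, 0.1741, 0.0025]
tcp_rot: [-179.9, -0.4, 175.1]
force: [1.1, -0.2, 0.3]
opening: 0.085
grip_force: 0.0
```

Emit:
move_arm([
  [[0, 0, 0], [0, 0, 0], 0.07],
  [[0, 0, 0], [0, 0, 0], 0.06],
  [[0, 0, 0], [0, 0, 0], 0.05],
  [[0, 0, 0], [0, 0, 0], 0.05],
  [[0, 0, 0], [0, 0, 0], 0.05],
], newtons=60)

```text
time: 7.13
tool_pos: [0.5117, 0.1748, 0.008]
tcp_rot: [180.0, 0.2, 175.2]
force: [-0.9, -2.5, 5.3]
opening: 0.0586
grip_force: 70.1
```

```bash
python3 - <<'E'
from h import *
f=cam("side");lid(f,.508,.1745,-5);cv2.imwrite("pics/d3.png",f['frame'][150:330,150:330].repeat(3,0).repeat(3,1))
s=robot.state();print(s)
E
```

```text
-75 10 z med/max [-2. -0.] | -65 15 z med/max [-2. 71.] | -55 20 z med/max [32. 70.] | -45 10 z med/max [65. 66.] | -35 41 z med/max [ 62. 214.] | -25 69 z med/max [155. 229.] | -15 16 z med/max [103. 132.] | 5 3 z med/max [321. 321.] | 15 64 z med/max [103. 320.] | 25 75 z med/max [ 93. 313.] | 35 161 z med/max [182. 231.] | 45 99 z med/max [ 40. 204.] | 55 26 z med/max [-1.  0.] | 65 26 z med/max [-1.  0.] | 75 24 z med/max [-1.  0.] | 
{'time': 7.1833, 'q': array([ 1.31909308e+01,  7.72304091e+00,  1.17477852e+02, -4.68562897e-02,
        5.46574483e+01, -7.19436138e+01]), 'qvel': array([-0.03677381,  0.00016662, -0.08200764, -0.00153846,  0.11076507,
       -0.0705857 ]), 'joint_torque': array([  1.02729678, -32.84801602, -27.53544331,   0.6215892 ,
        -0.466224  ,   0.05846088]), 'tool_pos': array([0.51163649, 0.17478162, 0.00793227]), 'tcp_rot': array([1.79992498e+02, 1.46541031e-01, 1.75161592e+02]), 'force': array([-0.96680969, -2.34470442,  6.55516793]), 'wrist_torque': array([-0.54981765,  0.15148031,  0.08429129]), 'grip_force': 70.21626591682434, 'opening': 0.058572160686812334}
```

View pics/d3.png

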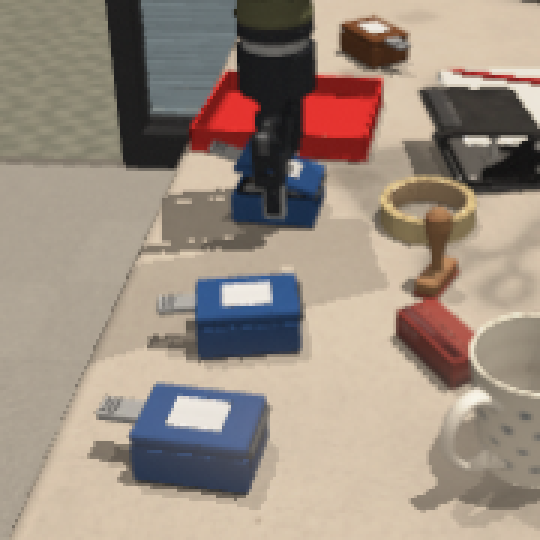

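The side crop shows case A between the fingers at (275,190), with its lid ajar and the tab at (225,150) clear of the gripper. I'll lift it, carry it over the tray and lower it most of the way.

Emit:
move_arm([
  [[0, 0, -0.006], [0, 0, 0], 0.05],
  [[0, 0, -0.02], [0, 0, 0], 0.05],
  [[0, 0, -0.038], [0, 0, 0], 0.05],
  [[0, 0, -0.056], [0, 0, 0], 0.05],
  [[0, 0, -0.07], [0, 0, 0], 0.05],
])

```text
time: 7.6
tool_pos: [0.5086, 0.1747, 0.0752]
tcp_rot: [-180.0, -0.2, 175.1]
force: [0.4, -0.3, -9.2]
opening: 0.0587
grip_force: 68.7
```

Emit:
move_arm([
  [[0.001, 0.01, 0], [0, 0, 0], 0.05],
  [[0.004, 0.03, 0], [0, 0, 0], 0.05],
  [[0.007, 0.053, 0], [0, 0, 0], 0.05],
  [[0.01, 0.076, 0], [0, 0, 0], 0.05],
  [[0.0125, 0.1, 0], [0, 0, 0], 0.05],
])

```text
time: 8.02
tool_pos: [0.5039, 0.2761, 0.0733]
tcp_rot: [-179.9, -0.3, 175.1]
force: [0.3, 0.4, -8.6]
opening: 0.0584
grip_force: 68.5
```

Emit:
move_arm([
  [[0.003, 0.024, 0], [0, 0, 0], 0.05],
  [[0.006, 0.047, 0], [0, 0, 0], 0.05],
  [[0.009, 0.07, 0], [0, 0, 0], 0.05],
  [[0.011, 0.09, 0], [0, 0, 0], 0.05],
  [[0.0125, 0.102, 0], [0, 0, 0], 0.05],
])

```text
time: 8.43
tool_pos: [0.5002, 0.3799, 0.0733]
tcp_rot: [-179.9, -0.2, 175.2]
force: [-1.0, -0.5, -9.1]
opening: 0.0586
grip_force: 68.7
```

Emit:
move_arm([
  [[0, 0, 0.005], [0, 0, 0], 0.05],
  [[0, 0, 0.02], [0, 0, 0], 0.05],
  [[0, 0, 0.035], [0, 0, 0], 0.05],
  [[0, 0, 0.045], [0, 0, 0], 0.05],
  [[0, 0, 0.05], [0, 0, 0], 0.05],
])

```text
time: 8.85
tool_pos: [0.5002, 0.3762, 0.0222]
tcp_rot: [-179.8, -0.3, 175.1]
force: [-0.7, -1.1, -11.3]
opening: 0.0587
grip_force: 68.4
```

```bash
python3 - <<'E'
from h import *
f=cam("side");cv2.imwrite("pics/d4.png",f['frame'][110:290,150:330].repeat(3,0).repeat(3,1))
s=robot.state();print(s['time'],s['tool_pos'],s['tcp_rot'],s['force'],s['opening'],s['grip_force'])
E
```

```text
8.9 [0.50041373 0.37621756 0.02218654] [-179.77192703   -0.3006959   175.09862445] [ -1.43508115   0.03386658 -10.10130882] 0.058922149100849815 68.41053485870361
```

View pics/d4.png

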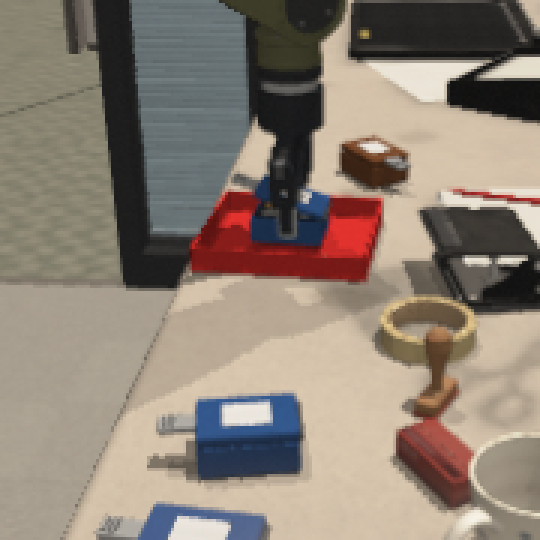

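The case hangs upright over the tray at (290,215), lid still ajar. I'll lower it gently to the floor.

Emit:
move_arm([
  [[0, 0, 0.002], [0, 0, 0], 0.05],
  [[0, 0, 0.004], [0, 0, 0], 0.05],
  [[0, 0, 0.006], [0, 0, 0], 0.05],
  [[0, 0, 0.008], [0, 0, 0], 0.05],
  [[0, 0, 0.009], [0, 0, 0], 0.05],
])

```text
time: 9.32
tool_pos: [0.503, 0.3783, 0.0177]
tcp_rot: [180.0, 0.0, 175.1]
force: [-0.4, -0.5, -10.0]
opening: 0.0589
grip_force: 68.6
```

```bash
python3 -c "
from h import *
f=cam('scene')
s=robot.state();print(s['time'],s['tool_pos'],s['tcp_rot'],s['force'])"
```

```text
9.3667 [0.50271747 0.37822415 0.01739241] [1.79990682e+02 9.71921072e-03 1.75137462e+02] [ 0.15640877  0.64044619 -9.84242696]
```

Still hanging, with about 5 mm to go.

Emit:
move_arm([
  [[0, 0, 0.001], [0, 0, 0], 0.05],
  [[0, 0, 0.002], [0, 0, 0], 0.05],
  [[0, 0, 0.003], [0, 0, 0], 0.05],
  [[0, 0, 0.004], [0, 0, 0], 0.05],
  [[0, 0, 0.004], [0, 0, 0], 0.05],
])

```text
time: 9.78
tool_pos: [0.5025, 0.3781, 0.013]
tcp_rot: [-180.0, -0.0, 175.1]
force: [0.1, -0.7, -8.8]
opening: 0.0582
grip_force: 68.6
```

```bash
python3 -c "
from h import *
f=cam('scene')
s=robot.state();print(s['time'],s['tool_pos'],s['tcp_rot'],s['force'])"
```

```text
9.8333 [0.50249088 0.3781272  0.0131201 ] [-1.79987493e+02 -1.81438471e-02  1.75143011e+02] [ 0.15621256  0.40189458 -9.21414029]
```

Emit:
move_arm([
  [[0, 0, 0.0005], [0, 0, 0], 0.05],
  [[0, 0, 0.001], [0, 0, 0], 0.05],
  [[0, 0, 0.0015], [0, 0, 0], 0.05],
  [[0, 0, 0.002], [0, 0, 0], 0.05],
  [[0, 0, 0.002], [0, 0, 0], 0.05],
])

```text
time: 10.25
tool_pos: [0.5027, 0.3782, 0.012]
tcp_rot: [-180.0, -0.0, 175.1]
force: [-2.1, -0.8, -2.2]
opening: 0.0589
grip_force: 69.2
```

```bash
python3 -c "
from h import *
f=cam('scene')
s=robot.state();print(s['time'],s['tool_pos'],s['tcp_rot'],s['force'])"
```

```text
10.3 [0.5027033  0.37826573 0.01198879] [-1.79993773e+02 -4.89250322e-03  1.75142576e+02] [-3.28577351 -1.28789244 -3.00360786]
```

It is resting on the tray floor. I'll release and rise.

Emit:
move_arm([
  [[0, 0, 0], [0, 0, 0], 0.07],
  [[0, 0, 0], [0, 0, 0], 0.08],
  [[0, 0, 0], [0, 0, 0], 0.085],
  [[0, 0, -0.02], [0, 0, 0], 0.085],
  [[0, 0, -0.05], [0, 0, 0], 0.085],
], newtons=20)

```text
time: 10.72
tool_pos: [0.501, 0.3771, 0.0591]
tcp_rot: [-179.8, -0.2, 175.1]
force: [0.3, 0.1, 0.1]
opening: 0.0851
grip_force: 0.0
```

Emit:
move_arm([
  [[0, 0, -0.035], [0, 0, 0], 0.085],
  [[0, 0, -0.07], [0, 0, 0], 0.085],
  [[0.03, -0.01, -0.1], [0, 0, 0], 0.085],
  [[0.06, -0.02, -0.12], [0, 0, 0], 0.085],
  [[0.06, -0.02, -0.12], [0, 0, 0], 0.085],
])

```text
time: 11.13
tool_pos: [0.4407, 0.3648, 0.189]
tcp_rot: [179.6, 0.4, 175.2]
force: [0.9, 1.1, 0.6]
opening: 0.0851
grip_force: 0.0
```

```bash
python3 - <<'E'
from h import *
cam('scene');f=cam('wrist');lid(f,.4995,.3785,-5);lid(cam('scene'),.4995,.3785,-5)
s=robot.state();print(s['time'],s['tool_pos'],s['tcp_rot'])
plan([.444,-.046,.18],188.5)
E
```

```text
-75 3895 z med/max [281. 289.] | -65 1025 z med/max [265. 282.] | -55 222 z med/max [71. 74.] | -45 148 z med/max [69. 71.] | -35 564 z med/max [66. 68.] | -25 333 z med/max [65. 66.] | -15 324 z med/max [62. 64.] | -5 290 z med/max [60. 61.] | 5 281 z med/max [57. 58.] | 15 263 z med/max [54. 55.] | 25 239 z med/max [50. 52.] | 35 247 z med/max [47. 49.] | 45 42 z med/max [45. 46.] | 65 57 z med/max [3. 4.] | 75 206 z med/max [3. 4.] | 
-75 20 z med/max [134. 292.] | -65 25 z med/max [  8. 288.] | -55 12 z med/max [ 8. 78.] | -45 26 z med/max [30. 73.] | -35 37 z med/max [66. 72.] | -25 35 z med/max [41. 70.] | -15 28 z med/max [63. 68.] | -5 24 z med/max [62. 66.] | 5 25 z med/max [58. 62.] | 15 21 z med/max [53. 59.] | 25 19 z med/max [54. 58.] | 35 15 z med/max [51. 53.] | 45 9 z med/max [48. 50.] | 55 10 z med/max [6. 9.] | 65 16 z med/max [ 6. 10.] | 75 15 z med/max [7. 9.] | 
11.2833 [0.44166831 0.36372004 0.18246615] [1.79904559e+02 1.36357877e-01 1.75161678e+02]
shift [-0.0369 -0.4081  0.0019] turn [ 0.001  0.003 -0.233]
```

Case A is in the tray, standing upright with its lid at about 0.29 rad. Now to case B.

Emit:
move_arm([
  [[-0.003, -0.034, 0], [0, 0, 0], 0.06],
  [[-0.006, -0.068, 0], [0, 0, 0], 0.06],
  [[-0.009, -0.102, 0], [0, 0, 0], 0.06],
  [[-0.012, -0.136, 0], [0, 0, 0], 0.06],
  [[-0.015, -0.17, 0], [0, 0, 0], 0.06],
])

```text
time: 11.7
tool_pos: [0.4418, 0.191, 0.1798]
tcp_rot: [-179.9, -0.1, 175.2]
force: [-0.0, 0.2, 0.4]
opening: 0.0602
grip_force: 0.0
```

Emit:
move_arm([
  [[-0.003, -0.034, 0], [0, 0, -0.03], 0.06],
  [[-0.006, -0.068, 0], [0, 0, -0.06], 0.06],
  [[-0.009, -0.102, 0], [0, 0, -0.1], 0.06],
  [[-0.012, -0.136, 0], [0, 0, -0.15], 0.06],
  [[-0.015, -0.17, 0], [0, 0, -0.2], 0.06],
])

```text
time: 12.12
tool_pos: [0.4422, 0.0201, 0.1801]
tcp_rot: [180.0, -0.1, -173.3]
force: [1.3, -0.5, -0.3]
opening: 0.0602
grip_force: 0.0
```

Emit:
move_arm([
  [[0.0, -0.03, 0], [0, 0, -0.03], 0.06],
  [[0.004, -0.05, 0], [0, 0, -0.05], 0.06],
  [[0.006, -0.067, 0], [0, 0, -0.05], 0.06],
  [[0.006, -0.067, 0], [0, 0, -0.05], 0.06],
  [[0.006, -0.067, 0], [0, 0, -0.05], 0.06],
])

```text
time: 12.53
tool_pos: [0.444, -0.046, 0.1802]
tcp_rot: [179.9, -0.1, -170.7]
force: [-0.5, 0.7, -1.5]
opening: 0.0601
grip_force: 0.0
```

```bash
cat >> h.py <<'E'
def measure(x0,y0):
    cam('scene');f=cam('wrist');s=robot.state();print(s['time'],s['tool_pos'],s['tcp_rot'])
    P=cloud(f);ok=f['range_z']>0;hsv=cv2.cvtColor(f['frame'],cv2.COLOR_BGR2HSV)
    m=ok&(cv2.inRange(hsv,(100,100,30),(130,255,255))>0)&(np.hypot(P[...,0]-x0,P[...,1]-y0)<.09)&(P[...,2]>.035)&(P[...,2]<.05)
    r=cv2.minAreaRect((P[m][:,:2]*1000).astype(np.float32));print(m.sum(),r,P[m][:,2].mean())
    c=np.array(r[0])/1000
    m=ok&(np.hypot(P[...,0]-c[0]+.057,P[...,1]-c[1])<.03)&(P[...,2]>.031)&(P[...,2]<.05)&(hsv[...,1]<90)
    p=P[m];r=cv2.minAreaRect((p[:,:2]*1000).astype(np.float32));print("tab",len(p),r,p[:,2].mean())
    return f
E
python3 - <<'E'
from h import *
measure(.505,-.035)
E
```

```text
12.6333 [ 0.44401317 -0.0448326   0.18052402] [ 1.79946399e+02 -7.77235868e-02 -1.70534968e+02]
2353 ((508.07318115234375, -32.456058502197266), (83.49327850341797, 55.974884033203125), 10.357780456542969) 0.04081785455347175
tab 561 ((454.1534729003906, -32.55740737915039), (38.92166519165039, 38.714759826660156), 8.782599449157715) 0.03932975605748526
```

Emit:
move_arm([
  [[0, 0.001, 0.04], [0, 0, -0.016], 0.05],
  [[0, 0.001, 0.08], [0, 0, -0.016], 0.05],
  [[0, 0.001, 0.12], [0, 0, -0.016], 0.05],
  [[0, 0.001, 0.145], [0, 0, -0.016], 0.05],
  [[0, 0.001, 0.16], [0, 0, -0.016], 0.05],
])

```text
time: 13.05
tool_pos: [0.4409, -0.0424, 0.0171]
tcp_rot: [179.8, -0.3, -169.5]
force: [-0.1, 0.8, 0.6]
opening: 0.0499
grip_force: 0.0
```

Emit:
move_arm([
  [[0, 0, 0], [0, 0, 0], 0.03],
  [[0, 0, 0], [0, 0, 0], 0.015],
  [[0, 0, 0], [0, 0, 0], 0.015],
  [[0, 0, 0], [0, 0, 0], 0.015],
  [[0, 0, 0], [0, 0, 0], 0.015],
], newtons=20)

```text
time: 13.47
tool_pos: [0.4446, -0.0439, 0.0226]
tcp_rot: [-180.0, 0.1, -169.6]
force: [-1.6, 2.9, -0.2]
opening: 0.0195
grip_force: 22.4
```

Emit:
move_arm([
  [[-0.001, 0, -0.0107], [0, 0, 0], 0.015],
  [[-0.003, 0, -0.0212], [0, 0, 0], 0.015],
  [[-0.006, 0, -0.0314], [0, 0, 0], 0.015],
  [[-0.01, 0, -0.0414], [0, 0, 0], 0.015],
  [[-0.0124, 0, -0.0461], [0, 0, 0], 0.015],
])

```text
time: 13.88
tool_pos: [0.4574, -0.042, 0.07]
tcp_rot: [-180.0, 0.1, -169.6]
force: [0.2, 1.7, -2.2]
opening: 0.0195
grip_force: 22.5
```

```bash
python3 - <<'E'
from h import *
f=cam("side");cv2.imwrite("pics/d5.png",f['frame'][150:330,150:330].repeat(3,0).repeat(3,1))
s=robot.state();print(s['time'],s['tool_pos'],s['tcp_rot'],s['force'],s['opening'],s['grip_force'])
E
```

```text
13.9333 [ 0.45772675 -0.0420859   0.07021067] [-1.79943011e+02  1.49695164e-01 -1.69601885e+02] [-1.63193793  2.18438416  0.79991247] 0.01935649950970609 22.757467031478882
```

View pics/d5.png

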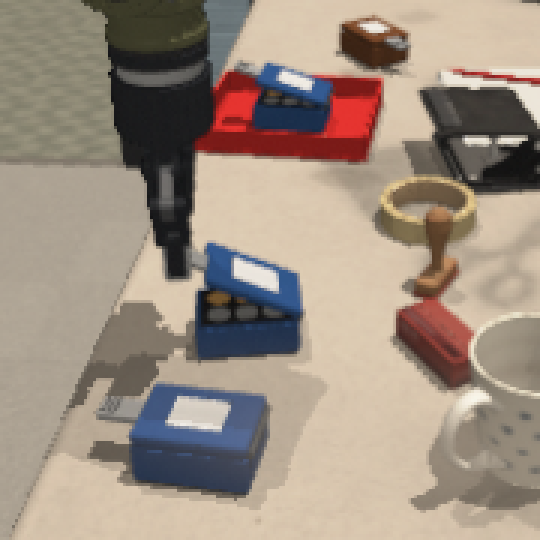

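Case A stands in the tray at (290,100) with its lid ajar. Case B's lid is rising with the fingers at (180,265), and the case is flat on the bench. I'll carry on along the arc.

Emit:
move_arm([
  [[-0.0055, 0, -0.0092], [0, 0, 0], 0.015],
  [[-0.0118, 0, -0.0178], [0, 0, 0], 0.015],
  [[-0.019, 0, -0.0258], [0, 0, 0], 0.015],
  [[-0.027, 0, -0.0329], [0, 0, 0], 0.015],
  [[-0.0312, 0, -0.0362], [0, 0, 0], 0.015],
])

```text
time: 14.35
tool_pos: [0.4883, -0.0363, 0.105]
tcp_rot: [-180.0, 0.1, -169.6]
force: [-0.1, 0.7, -2.8]
opening: 0.0193
grip_force: 23.0
```

Emit:
move_arm([
  [[-0.009, 0, -0.0059], [0, 0, 0], 0.015],
  [[-0.0184, 0, -0.0109], [0, 0, 0], 0.015],
  [[-0.0283, 0, -0.0149], [0, 0, 0], 0.015],
  [[-0.0386, 0, -0.0179], [0, 0, 0], 0.015],
  [[-0.0439, 0, -0.019], [0, 0, 0], 0.015],
])

```text
time: 14.77
tool_pos: [0.5316, -0.0283, 0.1233]
tcp_rot: [-180.0, 0.0, -169.6]
force: [-2.3, -1.0, 0.9]
opening: 0.0196
grip_force: 23.1
```

Emit:
move_arm([
  [[-0.0074, 0, -0.0011], [0, 0, 0], 0.015],
  [[-0.0159, 0, -0.0017], [0, 0, 0], 0.015],
  [[-0.0245, 0, -0.0017], [0, 0, 0], 0.015],
  [[-0.0309, 0, -0.0012], [0, 0, 0], 0.015],
  [[-0.0351, 0, -0.0006], [0, 0, 0], 0.015],
])

```text
time: 15.18
tool_pos: [0.5658, -0.0221, 0.1238]
tcp_rot: [-180.0, 0.1, -169.6]
force: [-1.5, -1.4, 3.6]
opening: 0.0193
grip_force: 23.8
```

```bash
python3 - <<'E'
from h import *
f=cam("side");cv2.imwrite("pics/d6.png",f['frame'][150:330,150:330].repeat(3,0).repeat(3,1))
s=robot.state();print(s['time'],s['tool_pos'],s['tcp_rot'],s['force'],s['opening'],s['grip_force'])
E
```

```text
15.2333 [ 0.56604147 -0.02203677  0.12367595] [-1.79979451e+02  9.17414153e-02 -1.69610830e+02] [-1.45955704 -1.71028907  3.70241662] 0.019381365679281122 23.883403837680817
```

View pics/d6.png

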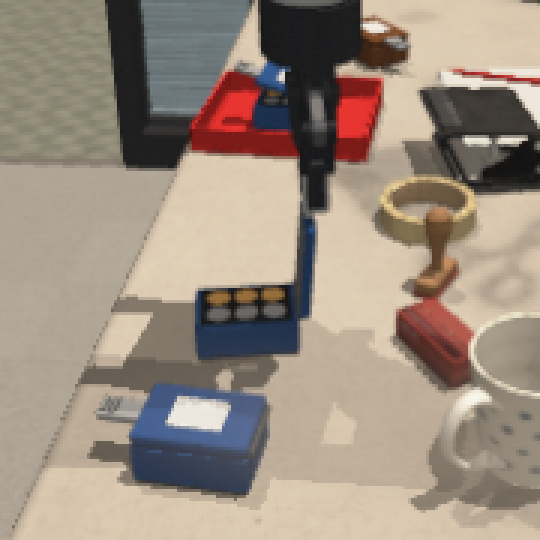

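The side crop shows case B's lid just past upright, from (305,220) down to the hinge at (300,310), with the case still flat. I'll release it, rise and head for case C.

Emit:
move_arm([
  [[0, 0, 0], [0, 0, 0], 0.035],
  [[0, 0, 0], [0, 0, 0], 0.05],
  [[0, 0, 0], [0, 0, 0], 0.06],
  [[0, 0, -0.03], [0, 0, 0], 0.06],
  [[0, 0, -0.07], [0, 0, 0], 0.06],
])

```text
time: 15.65
tool_pos: [0.5611, -0.0217, 0.1888]
tcp_rot: [179.8, -0.5, -169.6]
force: [1.4, 0.4, 0.4]
opening: 0.0599
grip_force: 0.0
```

Emit:
move_arm([
  [[0, 0, -0.02], [0, 0, 0], 0.06],
  [[0.022, -0.017, -0.02], [0, 0, 0.03], 0.06],
  [[0.05, -0.038, -0.02], [0, 0, 0.08], 0.06],
  [[0.078, -0.06, -0.02], [0, 0, 0.14], 0.06],
  [[0.1, -0.08, -0.01], [0, 0, 0.2], 0.06],
])

```text
time: 16.07
tool_pos: [0.4802, -0.12, 0.2053]
tcp_rot: [-179.9, 0.3, 178.8]
force: [0.4, -1.0, 0.4]
opening: 0.0602
grip_force: 0.0
```

```bash
python3 - <<'E'
from h import *
f=cam("side");cv2.imwrite("pics/d7.png",f['frame'][150:330,150:330].repeat(3,0).repeat(3,1))
s=robot.state();print(s['time'],s['tool_pos'],s['tcp_rot'])
P=cloud(f);hsv=cv2.cvtColor(f['frame'],cv2.COLOR_BGR2HSV)
m=(cv2.inRange(hsv,(100,100,30),(130,255,255))>0)&(abs(P[...,1]+.03)<.06)&(P[...,2]>.06)&(f['range_z']>0)
p=P[m];print(len(p));c=np.cos(np.radians(10.3));X=(p[:,0]-.508)*c+(p[:,1]+.0325)*np.sqrt(1-c*c)
print(np.polyfit(p[:,2],X,1),p[:,2].max(),np.arctan(np.polyfit(p[:,2],X,1)[0])+np.pi/2)
plan([.432,-.171,.18],174)
E
```

```text
16.1167 [ 0.47651214 -0.12252823  0.20166119] [-1.79849068e+02 -1.43039903e-01  1.78493455e+02]
70
[0.18392244 0.04010863] 0.11450565134146767 1.7526859870702256
shift [ 0.0432 -0.0496  0.0219] turn [-0.003 -0.002  0.078]
```

Case B's lid measures 1.75 rad, so it is at its stop. Next, position over case C.

Emit:
move_arm([
  [[0.015, -0.017, 0.01], [0, 0, 0.03], 0.06],
  [[0.03, -0.034, 0.02], [0, 0, 0.06], 0.06],
  [[0.043, -0.05, 0.022], [0, 0, 0.078], 0.06],
  [[0.043, -0.05, 0.022], [0, 0, 0.078], 0.06],
  [[0.043, -0.05, 0.022], [0, 0, 0.078], 0.06],
])

```text
time: 16.53
tool_pos: [0.4361, -0.1683, 0.181]
tcp_rot: [180.0, 0.0, 174.4]
force: [-0.0, -0.6, 0.7]
opening: 0.0603
grip_force: 0.0
```

```bash
python3 - <<'E'
from h import *
measure(.497,-.179)
E
```

```text
16.6333 [ 0.43706352 -0.16772905  0.18162694] [1.79994150e+02 6.73499268e-02 1.74470182e+02]
2336 ((496.62860107421875, -178.66392517089844), (56.036746978759766, 83.10823822021484), 83.94051361083984) 0.04089660724692431
tab 556 ((441.54364013671875, -182.2808380126953), (39.3512077331543, 33.00864791870117), 85.65153503417969) 0.03929836110327587
```

Emit:
move_arm([
  [[0.005, -0.0045, 0.04], [0, 0, 0.008], 0.05],
  [[0.005, -0.0045, 0.08], [0, 0, 0.008], 0.05],
  [[0.005, -0.0045, 0.12], [0, 0, 0.008], 0.05],
  [[0.005, -0.0045, 0.145], [0, 0, 0.008], 0.05],
  [[0.005, -0.0045, 0.161], [0, 0, 0.008], 0.05],
])

```text
time: 17.05
tool_pos: [0.4297, -0.1701, 0.0168]
tcp_rot: [179.9, -0.2, 174.1]
force: [-0.8, 1.0, 0.2]
opening: 0.0501
grip_force: 0.0
```

Emit:
move_arm([
  [[0, 0, 0], [0, 0, 0], 0.03],
  [[0, 0, 0], [0, 0, 0], 0.015],
  [[0, 0, 0], [0, 0, 0], 0.015],
  [[0, 0, 0], [0, 0, 0], 0.015],
  [[0, 0, 0], [0, 0, 0], 0.015],
], newtons=20)

```text
time: 17.47
tool_pos: [0.4324, -0.1721, 0.0218]
tcp_rot: [-180.0, 0.2, 174.0]
force: [0.0, 2.6, -0.7]
opening: 0.0193
grip_force: 22.2
```

Emit:
move_arm([
  [[-0.001, 0, -0.0107], [0, 0, 0], 0.015],
  [[-0.003, 0, -0.0212], [0, 0, 0], 0.015],
  [[-0.006, 0, -0.0314], [0, 0, 0], 0.015],
  [[-0.01, 0, -0.0414], [0, 0, 0], 0.015],
  [[-0.0124, 0, -0.0461], [0, 0, 0], 0.015],
])

```text
time: 17.88
tool_pos: [0.4446, -0.1736, 0.0687]
tcp_rot: [-180.0, 0.1, 174.0]
force: [0.1, 1.6, -2.6]
opening: 0.0194
grip_force: 22.3
```

Same readings as case B, so I'll continue the arc.

Emit:
move_arm([
  [[-0.0055, 0, -0.0092], [0, 0, 0], 0.015],
  [[-0.0118, 0, -0.0178], [0, 0, 0], 0.015],
  [[-0.019, 0, -0.0258], [0, 0, 0], 0.015],
  [[-0.027, 0, -0.0329], [0, 0, 0], 0.015],
  [[-0.0312, 0, -0.0362], [0, 0, 0], 0.015],
])

```text
time: 18.3
tool_pos: [0.4759, -0.1768, 0.1039]
tcp_rot: [-180.0, 0.1, 174.0]
force: [-1.7, 1.0, -1.1]
opening: 0.0196
grip_force: 23.3
```

Emit:
move_arm([
  [[-0.009, 0, -0.0059], [0, 0, 0], 0.015],
  [[-0.0184, 0, -0.0109], [0, 0, 0], 0.015],
  [[-0.0283, 0, -0.0149], [0, 0, 0], 0.015],
  [[-0.0386, 0, -0.0179], [0, 0, 0], 0.015],
  [[-0.0439, 0, -0.019], [0, 0, 0], 0.015],
])

```text
time: 18.72
tool_pos: [0.5199, -0.1815, 0.1222]
tcp_rot: [-180.0, 0.1, 174.0]
force: [-2.7, 1.8, 1.2]
opening: 0.0193
grip_force: 23.7
```

Emit:
move_arm([
  [[-0.0074, 0, -0.0011], [0, 0, 0], 0.015],
  [[-0.0159, 0, -0.0017], [0, 0, 0], 0.015],
  [[-0.0245, 0, -0.0017], [0, 0, 0], 0.015],
  [[-0.0309, 0, -0.0012], [0, 0, 0], 0.015],
  [[-0.0351, 0, -0.0006], [0, 0, 0], 0.015],
])

```text
time: 19.13
tool_pos: [0.5544, -0.1852, 0.1227]
tcp_rot: [-180.0, 0.1, 174.0]
force: [-1.3, 0.0, 4.0]
opening: 0.0193
grip_force: 24.6
```

Emit:
move_arm([
  [[0, 0, 0], [0, 0, 0], 0.035],
  [[0, 0, 0], [0, 0, 0], 0.05],
  [[0, 0, 0], [0, 0, 0], 0.06],
  [[0, 0, -0.03], [0, 0, 0], 0.06],
  [[0, 0, -0.07], [0, 0, 0], 0.06],
])

```text
time: 19.55
tool_pos: [0.5499, -0.1836, 0.1875]
tcp_rot: [179.8, -0.5, 174.0]
force: [0.8, -0.2, 0.4]
opening: 0.0604
grip_force: 0.0
```

Emit:
move_arm([
  [[0, 0, -0.02], [0, 0, 0], 0.06],
  [[0.03, 0, -0.02], [0, 0, 0], 0.06],
  [[0.06, 0, -0.02], [0, 0, 0], 0.06],
  [[0.1, 0, -0.02], [0, 0, 0], 0.06],
  [[0.13, 0, -0.02], [0, 0, 0], 0.06],
])

```text
time: 19.97
tool_pos: [0.4217, -0.1708, 0.2116]
tcp_rot: [-180.0, -0.0, 174.0]
force: [-0.2, -0.1, 0.4]
opening: 0.0598
grip_force: 0.0
```

```bash
python3 - <<'E'
from h import *
cam("scene");f=cam("scene");cv2.imwrite("pics/s8.png",f['frame'][150:320,170:400].repeat(3,0).repeat(3,1))
s=robot.state();print(s['time'],s['tool_pos'],s['tcp_rot'])
P=cloud(f);hsv=cv2.cvtColor(f['frame'],cv2.COLOR_BGR2HSV);b=(cv2.inRange(hsv,(100,100,30),(130,255,255))>0)&(f['range_z']>0)
for x,y,a in((.508,-.0325,10.3),(.4966,-.1787,-6)):
    p=P[b&(abs(P[...,1]-y)<.06)&(P[...,2]>.06)];a=np.radians(a)
    X=(p[:,0]-x)*np.cos(a)+(p[:,1]-y)*np.sin(a);k=np.polyfit(p[:,2],X,1);print(len(p),k,np.arctan(k[0])+np.pi/2)
    q=P[b&(abs(P[...,1]-y)<.06)&(P[...,2]>.005)&(P[...,2]<.045)];print(cv2.minAreaRect((q[:,:2]*1000).astype(np.float32)))
lid(f,.4995,.3785,-5)
E
```

```text
20.0667 [ 0.42043289 -0.17053199  0.2111614 ] [-1.79992127e+02 -3.71876694e-02  1.73910091e+02]
52 [0.16306173 0.03941597] 1.732435456780427
((508.934814453125, -34.06782913208008), (89.60137176513672, 62.4798698425293), 10.516489028930664)
87 [-0.35705997  0.09096625] 1.2278458956003022
((712.27197265625, -193.80055236816406), (63.057350158691406, 517.3826293945312), 86.62745666503906)
-75 15 z med/max [-894.    7.] | -65 21 z med/max [ 8. 78.] | -55 15 z med/max [71. 78.] | -45 19 z med/max [23. 74.] | -35 34 z med/max [40. 73.] | -25 30 z med/max [40. 70.] | -15 27 z med/max [64. 67.] | -5 25 z med/max [41. 65.] | 5 24 z med/max [58. 62.] | 15 23 z med/max [57. 59.] | 25 13 z med/max [54. 56.] | 35 12 z med/max [51. 53.] | 45 8 z med/max [49. 51.] | 55 9 z med/max [8. 9.] | 65 20 z med/max [ 7. 10.] | 75 15 z med/max [7. 8.] |
```

View pics/s8.png

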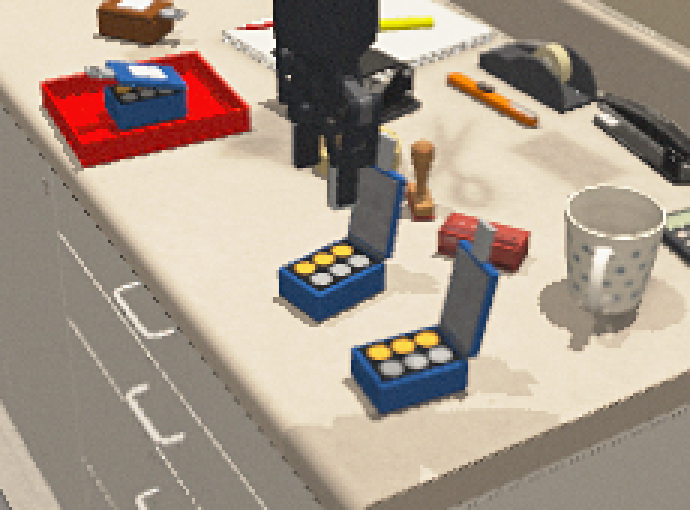

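The final scene shows B at (335,260) and C at (415,350) in their places with lids fully back. A is in the tray at (145,95) with its lid ajar, the bystanders are where they were, and the gripper is clear. The numeric fit for C's lid picked up blue pixels beyond the case, so I judged C from the picture, where its lid leans back just like B's.

```bash
python3 -c "
from bench import robot
print(robot.sign_off())"
```

```text
the job is handed in; nothing more can be done
None
```

The job is handed in (no verdict was returned): stiff case A stands upright in the red tray with its lid ajar at about 0.29 rad, and free cases B and C stand in place with lids open, B's measured at about 1.75 rad and C's judged by eye.

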